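# Start a warm-up run of the vacuum packer

## Robot

A 6-joint arm with a two-finger parallel gripper is mounted at the origin on the work surface. World frame = base frame: x ahead of the robot, y to its left, z up, the work surface at z = 0. Lengths are in m, angles in rad, forces in N, time in s.
With the tool pointing down it reaches from about 0.35 to 0.85 m from the base axis. Payload 8.1 kg.
Tool frame: the origin (TCP) lies midway between the tips of the shut fingers; the grasp point (between the pads) lies 19 mm behind it (bot.pinch_z is the distance from the TCP to the grasp point, in m); z points along the fingers, y is the direction in which the jaws open and shut (so a half turn about z gives the same grasp; the last joint's range is limited). The gripper opens to 85 mm and grips with 20 to 120 N. Pads are 22 mm wide; open, the fingers measure 114 mm over their backs; the gripper's body (76 mm by 85 mm) begins 54 mm behind the grasp point. The pads swing forward as they close: fully open they stand 13 mm farther back than shut.
Start: joints at [1.257, 0.13, 1.488, -0, 1.523, -0.085], TCP at [0.136, 0.584, 0.204] pointing down, gripper open.
Joint ranges: [-2.96, 2.96], [-0.89, 2.26], [0.02, 2.5], [-1.34, 4.48], [0, 2.73], [-2.66, 2.66]. Speed limits (rad/s): [2.39, 2.39, 2.79, 3.14, 3.14, 3.14].

## Interface

Orientations are given as a unit quaternion [w, x, y, z].
In Python, from plant import bot gives the robot as it stands. The module is installed in compiled form; this text tells all that it offers.
- The arm moves only by the tool arm_command, never from a script. Its argument "motion" is a list of rows, each an object of numbers: "dx", "dy", "dz": the shift along the world's x, y, z in mm; "yaw": the turn about the world's z in degrees. A call has 1 to 20 rows; each row is the pose to reach, as a shift and turn from the pose commanded when the call began; what a row does not reach only later rows make up. A row lasts 1/8 s, in which the tool goes at most 62.5 mm and 10.7 degrees, less where a joint would pass 70% of its speed; a pose out of reach is approached as far as the arm can. A call with a gripper value outside its range is refused whole. "claw" is the gripper's target within -1 to 1 (shut at 1, half-way at 0, fully open at -1), set as the call begins (left out, the last holds). The fingers move at their own pace and stop on an object; "squeeze" is the grip in N (left out, the last holds). Time passes only in rows, so rows that repeat a pose let the fingers close. It gives the time, the measured TCP pose, the force and the opening at its end, in the units of the state.
- bot.get_state(): the state, without advancing time (a new reading comes with each control period).
- bot.snapshot(name): name is "side" or "top" or "wrist"; returns a dict with "color" (420x560x3 uint8, red, green, blue), "mtx" (3x3 intrinsics, pixels), "xyz" and "orientation" of the camera in the world. Camera axes: x right, y up, looking along -z (the intrinsics and any distortion apply to the point x, -y, -z); pixel columns grow to the right and rows downward; lengths in m; the calibration is good to about 2 mm. A picture is of the moment at which its call begins. There is no depth.
- bot.finish_job(): hands the job in, once; it reports no verdict.
The state is a dict: "time_s": time; "qpos": joint angles; "joint_vel": joint speeds; "effort": joint torques, N m; "tcp_pos": TCP position; "tool_rot": TCP orientation; "force": force on the tool from outside, world axes, zero at the start; "wrist_torque": the same for the moment, N m; "opening": finger opening in m.
Only numpy, scipy, OpenCV 4.12 (cv2) and the standard library are available. Lean on these libraries where they do the work, as an engineer would, in place of code of your own. Each camera call takes 0.05 s, during which the arm holds its last target. There are 200 camera calls.

## Task

Start a warm-up run of the empty vacuum packer before the first fish is packed, all by pressing with the closed fingers: switch it on by pressing down the raised far end of the rocker switch (right end of the control panel, seen from the robot), then press the wide rectangular program key fully in and let it go, then push the open lid down by its front rim until it is fully shut. Finish while still holding the lid shut with the fingers, as one does until the vacuum takes over; do not press the round stop key, and do not lift or shift the tub, bottle and jar around the machine.

Things in the scene. Friction and masses are not known exactly. Their poses are not given: they have to be found in the camera images.
- vac_packer: Table-top chamber vacuum packer, stainless, too heavy to move: 420 mm deep (its x), 360 mm wide (its y), deck 140 mm high. Origin: centre of its underside, on the table; its front (-x side) faces the robot, turned up to 0.2 rad; +y is its left seen from the robot. With the lid up, the lid's front edge hangs about 45 mm in front of the origin, 320 mm up.
- panel_mid (a point): Middle of the flat control panel along the machine's front (159 mm before its origin, 124.5 mm up; axes as the machine's). The panel is 112 mm deep and rises away from the robot at 0.26 rad; nothing is above it. On its middle line, from left to right: flat display window, program key 30 mm left of the middle, round stop key 40 mm right, rocker switch 125 mm right.
- main_switch (a joint): Main rocker switch, black, 44 mm long (near to far along the slope), 24 mm wide, two wings in a shallow V. Value in rad: 0 = off (as it starts: far end raised about 10 mm above the panel, near end down), 0.28 = on (far end about 4 mm above the panel). Stiff: 2 to 5 N on the far end moves it, and it stays where it is left, so press it right down to its stop.
- switch_far_end (a point): Point on the top face of the rocker's far wing, 16 mm from the pivot towards the far end, mid-width; moves with the rocker (4 to 5 mm down when it tips on). Press here, square to the panel or straight down.
- program_key (a joint): Wide rectangular program key (pump warm-up), black. Value in m: 0 = out, 0.005 = fully pressed, square to the panel. Sprung: about 1.5 N starts it, 5 N takes it fully down; it comes back when let go. It counts as pressed beyond 0.0035.
- program_key_top (a point): Centre of the program key's top face: 24 mm (along the slope) x 38 mm (across), 8 mm above the panel when out.
- stop_key (a joint): Round stop key, black, same spring and travel as the program key (0 = out, 0.005 = pressed). Not to be pressed.
- stop_key_top (a point): Centre of the stop key's top face, 24 mm across, 8 mm above the panel.
- lid: Lid: aluminium frame, clear dome. Origin: 253 mm from the hinge, on its underside; level when shut, tipped 0.68 rad (front up) as it starts, fully open. Hinge axis along the machine's y, 170 mm behind the machine's origin, 141 mm up. Gas springs push it up and raise it again if let go: still, it takes about 4 N at the rim near open, 11 N when shut, some 3 N more while moving at 0.1 m/s.
- lid_rim (a point): Middle of the flat aluminium front rim's top face, 22 mm behind the lid's front edge, 253 mm from the hinge axis along the lid and 16 mm above its plane; turns with the lid. The rim is 340 mm wide, 45 mm deep, 16 mm thick; behind it the dome stands 19 mm higher. Moves on an arc about the hinge; shut, this point is 83 mm in front of the machine's origin, 157 mm up.
- tub: Open clear plastic tub, 160 x 120 x 75 mm, empty, loose, left of the machine. Origin: centre of its underside. Leave alone.
- oil_bottle: Amber bottle, 60 mm thick and 170 mm high, loose, standing right of the machine. Origin: centre of its underside. Leave alone.
- spice_jar: Small glass jar with a white cap, 48 mm thick and 80 mm high, loose, standing right of the machine. Origin: centre of its underside. Leave alone.

How it is judged:
On the way, in this order (a step that is already met when the one before it is completed fails the run):
1. the rocker switch is on (value of joint main_switch above 0.22 rad), for 0.1 s.
2. then the program key is pressed with the fingers while the switch is on (value of joint program_key above 0.0035 m and value of joint main_switch above 0.22 rad and contact force between the fingers and program_key above 0.5 N), for 0.05 s.
3. then the lid is pushed shut by the fingers (angle between lid's own z axis and vertical below 0.025 rad and contact force between the fingers and lid above 2 N), for 0.2 s.
At the end, for the whole second after the job is handed in: The fingers still push on the lid (more than 2 N) and hold it shut (level within 0.025 rad), the rocker switch is on (beyond 0.22 rad), both keys are out again (within 1 mm), and the tub, bottle and jar stand within 20 mm of where they were (all of step 3 and value of joint main_switch above 0.22 rad and value of joint each of program_key, stop_key below 0.001 m and distance of each of tub, oil_bottle, spice_jar from where it was at the start of the episode below 0.02 m); the arm keeps its last pose, push and grip.
It fails at once if the round stop key is pressed (value of joint stop_key above 0.0025 m).
It fails at once if the tub is lifted or pushed away (distance of tub from where it was at the start of the episode above 0.025 m).
It fails at once if the bottle is lifted, knocked over or pushed away (distance of oil_bottle from where it was at the start of the episode above 0.025 m or angle between oil_bottle's own z axis and vertical above 0.4 rad).
It fails at once if the jar is lifted, knocked over or pushed away (distance of spice_jar from where it was at the start of the episode above 0.025 m or angle between spice_jar's own z axis and vertical above 0.4 rad).
It also fails if it takes over 48 s, if anything falls off the work surface, if the arm or the gripper's body presses on something with over 40 N, if the wrist force passes 120 N, or if a joint passes its speed limit or range.

## Working session

There is one attempt and no reset: what is moved stays moved. The work goes in short steps, Python scripts to look and compute and a tool call to move; the robot and the scene stay as the last step left them, time stands still between calls to the robot, and variables do not carry over. Pictures are saved under pics/ and viewed, about 8 in all and at most 12, crops included, and the job is handed in when it is done.

Besides the shell and the picture viewer there is one more tool, called after ">>>" as name(argument=value, ...), one argument or row to a line, values as JSON. arm_command: Moves the arm, as the interface text tells. Its arguments: {"type":"object","properties":{"motion":{"type":"array","items":{"type":"object","properties":{"dx":{"type":"number"},"dy":{"type":"number"},"dz":{"type":"number"},"yaw":{"type":"number"}}}},"claw":{"type":"number"},"squeeze":{"type":"number"}},"required":["motion"]}

```bash
mkdir -p pics; cat > h.py <<'E'
import numpy as np, cv2
from scipy.spatial.transform import Rotation as R
from plant import bot
def rot(q): return R.from_quat([q[1],q[2],q[3],q[0]]).as_matrix()
def ray(s,u,v):
    K=np.array(s["mtx"]); d=np.linalg.inv(K)@[u,v,1]; d=np.array([d[0],-d[1],-d[2]])
    return np.array(s["xyz"]), rot(s["orientation"])@d
def onz(s,u,v,z):
    o,d=ray(s,u,v); return o+d*(z-o[2])/d[2]
def proj(s,p):
    c=rot(s["orientation"]).T@(np.array(p)-s["xyz"]); q=np.array(s["mtx"])@[c[0],-c[1],-c[2]]; return q[:2]/q[2]
E
python3 - <<'E'
from h import *
import pickle
for n in("top","side"):
    s=bot.snapshot(n); pickle.dump(s,open(n+".pkl","wb")); cv2.imwrite(f"pics/{n}.png",cv2.resize(s["color"][:,:,::-1],(784,588),interpolation=cv2.INTER_CUBIC))
    print(n,{k:np.round(s[k],3).tolist() for k in s if k!="color"})
st=bot.get_state();print(st["time_s"],st["tcp_pos"],st["tool_rot"],st["opening"],st["force"])
E
```

```text
top {'mtx': [[419.557, 0.0, 275.47], [0.0, 419.557, 210.648], [0.0, 0.0, 1.0]], 'xyz': [0.405, 0.05, 0.936], 'orientation': [-0.698, -0.056, 0.078, 0.709]}
side {'mtx': [[428.916, 0.0, 281.232], [0.0, 428.916, 208.518], [0.0, 0.0, 1.0]], 'xyz': [0.067, -0.537, 0.579], 'orientation': [0.819, 0.455, -0.159, -0.311]}
0.1 [0.13587133 0.58385136 0.20341465] [-1.83324643e-04  1.14142666e-01  9.93463988e-01 -8.50579790e-04] 0.08522947426454888 [0.73928374 0.12172796 0.44240182]
```

View pics/top.png

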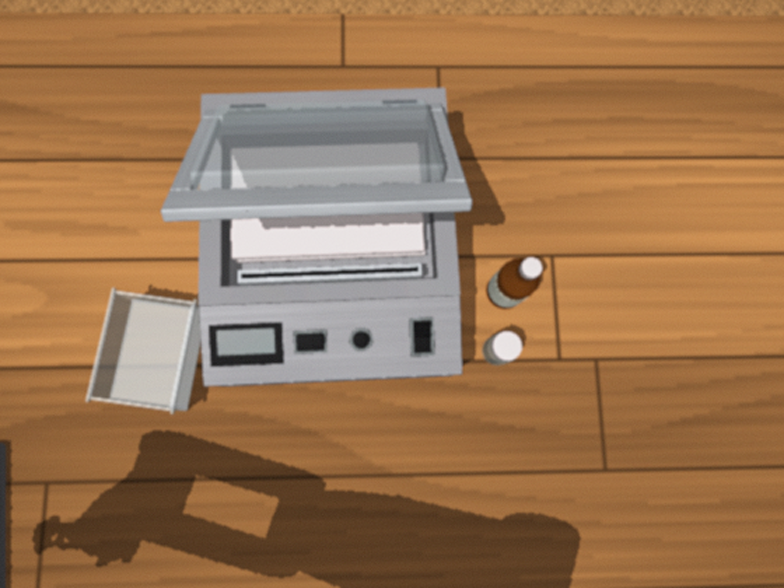

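View pics/side.png

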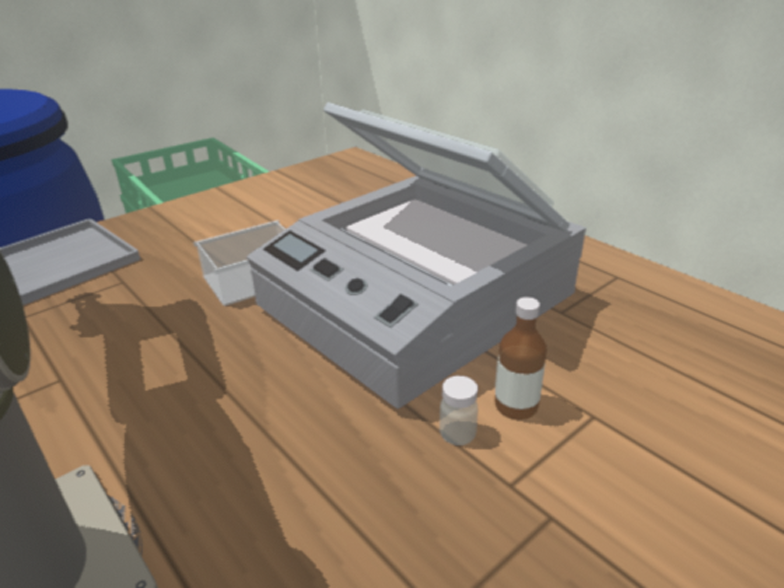

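The top view shows the display at about (246,343), program key (311,341), stop key (361,339) and rocker (422,337). The bottle is at (515,280) and the jar at (505,345). The side view shows the same four features at (294,250), (326,268), (356,285) and (397,308). Next I'll refine the blobs and fit the machine pose.

```bash
cat > fit.py <<'E'
from h import *
import pickle
from scipy.optimize import least_squares
a=.26; ax=np.array([np.cos(a),0,np.sin(a)]); n=np.array([-np.sin(a),0,np.cos(a)])
mid=np.array([-.159,0,.1245]); Y=np.array([0,1,0])
def local(y,h=0,s=0): return mid+y*Y+h*n+s*ax
def world(p,l): c,s=np.cos(p[2]),np.sin(p[2]); return np.array([[c,-s,0],[s,c,0],[0,0,1]])@l+[p[0],p[1],0]
if __name__=="__main__":
    guess={"top":[(311,341),(361,339),(422,337)],"side":[(326,268),(356,285),(397,308)]}
    L=[local(.03,.006),local(-.04,.006),local(-.125,.004)]
    obs=[]
    for nm,g in guess.items():
        s=pickle.load(open(nm+".pkl","rb")); gr=cv2.cvtColor(s["color"],cv2.COLOR_RGB2GRAY)
        k,lab,stt,cen=cv2.connectedComponentsWithStats((gr<65).astype(np.uint8))
        for (u,v),l in zip(g,L):
            i=lab[round(v/1.4),round(u/1.4)]; print(nm,i,stt[i],cen[i]); obs.append((s,cen[i],l))
    f=lambda p:np.concatenate([proj(s,world(p,l))-c for s,c,l in obs])
    for sel in (obs,obs[:3],obs[3:]):
        r=least_squares(lambda p:np.concatenate([proj(s,world(p,l))-c for s,c,l in sel]),[.6,0,0]); print("pose",r.x.round(4),r.fun.round(1))
        if sel is obs: p=r.x
    np.save("pose.npy",p)
    for nm,l in dict(key=local(.03,.008),stop=local(-.04,.008),far=local(-.125,.0085,.016),lidshut=np.array([-.083,0,.157])).items(): print(nm,world(p,l).round(4))
    for t in (.68,.5,.34,.17,0):
        print("rim",t,world(p,np.array([.17-.253*np.cos(t)+.016*np.sin(t),0,.141+.253*np.sin(t)+.016*np.cos(t)])).round(4))
    s=pickle.load(open("top.pkl","rb"))
    print("jar",onz(s,506/1.4,345/1.4,.08),"bottle",onz(s,531/1.4,268/1.4,.17))
E
python3 fit.py
```

```text
top 18 [212 238  20  12 219] [221.44748858 243.84474886]
top 17 [252 237  12  11 100] [257.71 242.11]
top 15 [296 229  12  23 254] [301.27165354 239.96062992]
side 0 [     0      0    560    420 228740] [286.56139722 211.05867797]
side 0 [     0      0    560    420 228740] [286.56139722 211.05867797]
side 0 [     0      0    560    420 228740] [286.56139722 211.05867797]
pose [ 0.6846  0.0419 -0.2258] [ 11.6 -20.1  10.6 -10.8  10.    0.3 -32.6 -23.5 -17.9  -8.6   2.8  13. ]
pose [0.6575 0.1049 0.0317] [-0.2 -0.  -0.   0.   0.2 -0. ]
pose [ 0.6837 -0.0707 -0.7177] [ -0.4 -22.7  -0.2  -5.1   0.4  20.8]
key [0.5344 0.1072 0.1322]
stop [0.5187 0.039  0.1322]
far [ 0.5146 -0.0473  0.1368]
lidshut [0.6037 0.0605 0.157 ]
rim 0.68 [0.6684 0.0457 0.3125]
rim 0.5 [0.6414 0.0519 0.2763]
rim 0.34 [0.623  0.0561 0.2405]
rim 0.17 [0.6099 0.0591 0.1996]
rim 0 [0.6037 0.0605 0.157 ]
jar [ 0.49207854 -0.15282883  0.08      ] bottle [ 0.58649947 -0.17145612  0.17      ]
```

```bash
sed -i 's/(gr<65)/(gr<(65 if nm=="top" else 50))/; s/(356,285),(397,308)/(356,286),(398,308)/' fit.py; python3 fit.py; python3 - <<'E'
import pickle,cv2
s=pickle.load(open("side.pkl","rb"));g=cv2.cvtColor(s["color"],cv2.COLOR_RGB2GRAY)
for u,v in[(326,268),(356,286),(398,308)]: print(g[round(v/1.4)-8:round(v/1.4)+9:2,round(u/1.4)-10:round(u/1.4)+11:2])
E
```

```text
top 18 [212 238  20  12 219] [221.44748858 243.84474886]
top 17 [252 237  12  11 100] [257.71 242.11]
top 15 [296 229  12  23 254] [301.27165354 239.96062992]
side 0 [     0      0    560    420 232553] [282.47568511 210.44282809]
side 0 [     0      0    560    420 232553] [282.47568511 210.44282809]
side 0 [     0      0    560    420 232553] [282.47568511 210.44282809]
pose [ 0.6819  0.045  -0.2255] [ 10.1 -18.7   9.1  -9.4   8.5   1.7 -30.4 -23.  -15.8  -8.1   4.7  13.5]
pose [0.6575 0.1049 0.0317] [-0.2 -0.  -0.   0.   0.2 -0. ]
pose [ 0.68   -0.0619 -0.7064] [ -0.5 -22.5  -0.2  -5.    0.5  20.7]
key [0.5316 0.1102 0.1322]
stop [0.516  0.042  0.1322]
far [ 0.5119 -0.0443  0.1368]
lidshut [0.601  0.0635 0.157 ]
rim 0.68 [0.6657 0.0487 0.3125]
rim 0.5 [0.6387 0.0549 0.2763]
rim 0.34 [0.6203 0.0591 0.2405]
rim 0.17 [0.6072 0.0621 0.1996]
rim 0 [0.601  0.0635 0.157 ]
jar [ 0.49207854 -0.15282883  0.08      ] bottle [ 0.58649947 -0.17145612  0.17      ]
[[ 65  81 133 169 163 167 173 172 172 170 172]
 [ 95 159 168 121  82 109 158 170 172 173 173]
 [165 155 104  66  65  66  79 127 161 
[... 439 characters left out ...]
170 127  68  66  69  69  69 122 159 172]
 [172 164  97  66  68  69  67  65 112 144 173]
 [173 158 117  64  66  63  63  87 129 166 174]
 [176 168 136 111  90  90 106 121 161 172 174]
 [178 177 161 133 131 136 154 167 173 172 173]
 [173 176 178 176 175 175 175 174 173 172 172]]
[[173 174 175 174 154  88  70  75 101 148 173]
 [174 173 174 156  89  72  72  72  72  79 123]
 [173 172 163 100  71  73  73  72  73  66  73]
 [171 141 100  70  71  73  72  74  67  66  90]
 [144  84  66  67  68  71  73  67  79 127 128]
 [ 78  65  66  68  67  67  66  79 127 130 165]
 [ 67  68  67  68  68  67 104 131 131 165 172]
 [ 66  67  66  67  66 106 132 137 168 171 171]
 [109  69  65  70 107 129 137 172 170 170 171]]
```

```bash
sed -i 's/else 50)/else 80)/' fit.py; python3 fit.py
```

```text
top 18 [212 238  20  12 219] [221.44748858 243.84474886]
top 17 [252 237  12  11 100] [257.71 242.11]
top 15 [296 229  12  23 254] [301.27165354 239.96062992]
side 7 [225 186  17  12 123] [232.82926829 191.17073171]
side 8 [249 200  11   8  69] [253.79710145 203.56521739]
side 10 [272 211  23  19 203] [282.96059113 220.19211823]
pose [0.6569 0.1046 0.0333] [ 0.1  0.4  0.3  0.3  0.5  0.2 -0.1 -1.1  0.1 -1.2  0.1 -0.3]
pose [0.6575 0.1049 0.0317] [-0.2 -0.  -0.   0.   0.2 -0. ]
pose [0.6548 0.1027 0.0359] [-0.3 -0.4  0.1 -0.4  0.2  0.6]
key [0.4949 0.1292 0.1322]
stop [0.4972 0.0592 0.1322]
far [ 0.5154 -0.0252  0.1368]
lidshut [0.5739 0.1018 0.157 ]
rim 0.68 [0.6402 0.104  0.3125]
rim 0.5 [0.6125 0.1031 0.2763]
rim 0.34 [0.5937 0.1025 0.2405]
rim 0.17 [0.5803 0.102  0.1996]
rim 0 [0.5739 0.1018 0.157 ]
jar [ 0.49207854 -0.15282883  0.08      ] bottle [ 0.58649947 -0.17145612  0.17      ]
```

>>> arm_command(
  claw=1,
  motion=[
    {"dz":50,"yaw":5},
    {"dx":25,"dy":-40,"dz":80,"yaw":10},
    {"dx":55,"dy":-90,"dz":80,"yaw":15},
    {"dx":85,"dy":-140,"dz":80,"yaw":15},
    {"dx":115,"dy":-190,"dz":80,"yaw":15},
    {"dx":145,"dy":-240,"dz":80,"yaw":15},
    {"dx":175,"dy":-290,"dz":80,"yaw":15},
    {"dx":205,"dy":-340,"dz":80,"yaw":15},
    {"dx":235,"dy":-390,"dz":80,"yaw":15},
    {"dx":265,"dy":-440,"dz":80,"yaw":15},
    {"dx":295,"dy":-490,"dz":80,"yaw":15},
    {"dx":325,"dy":-540,"dz":60,"yaw":15},
    {"dx":344,"dy":-590,"dz":30,"yaw":15},
    {"dx":344,"dy":-605,"dz":0,"yaw":15},
    {"dx":344,"dy":-605,"dz":0,"yaw":15},
    {"dx":344,"dy":-605,"dz":0,"yaw":15},
  ],
)

```text
invalid input
```

>>> arm_command(
  claw=1,
  squeeze=60,
  motion=[
    {"dx":0,"dy":0,"dz":50,"yaw":5},
    {"dx":25,"dy":-40,"dz":80,"yaw":10},
    {"dx":55,"dy":-90,"dz":80,"yaw":15},
    {"dx":85,"dy":-140,"dz":80,"yaw":15},
    {"dx":115,"dy":-190,"dz":80,"yaw":15},
    {"dx":145,"dy":-240,"dz":80,"yaw":15},
    {"dx":175,"dy":-290,"dz":80,"yaw":15},
    {"dx":205,"dy":-340,"dz":80,"yaw":15},
    {"dx":235,"dy":-390,"dz":80,"yaw":15},
    {"dx":265,"dy":-440,"dz":80,"yaw":15},
    {"dx":295,"dy":-490,"dz":80,"yaw":15},
    {"dx":325,"dy":-540,"dz":60,"yaw":15},
    {"dx":355,"dy":-590,"dz":30,"yaw":15},
    {"dx":375,"dy":-609,"dz":0,"yaw":15},
    {"dx":375,"dy":-609,"dz":-30,"yaw":15},
    {"dx":375,"dy":-609,"dz":-30,"yaw":15},
    {"dx":375,"dy":-609,"dz":-30,"yaw":15},
  ],
)

```text
time_s: 2.22
tcp_pos: [0.5113, -0.0244, 0.1755]
tool_rot: [0.0, -0.017, 1.0, -0.0]
force: [0.0, -1.2, -0.2]
opening: 0.0001
```

```bash
cat > two.py <<'E'
from h import *
import sys
a=[]
for n,(u,v) in zip(("top","side"),eval(sys.argv[2])):
    c=bot.snapshot(n)["color"][v-65:v+65,u-65:u+65,::-1]; a.append(cv2.resize(c,(390,390),interpolation=cv2.INTER_CUBIC))
cv2.imwrite(f"pics/{sys.argv[1]}.png",np.hstack(a)); st=bot.get_state(); print(st["time_s"],st["tcp_pos"],st["force"])
E
python3 two.py a "[(300,240),(283,205)]"
```

```text
2.325 [ 0.51203802 -0.02434863  0.17640716] [-0.0668083   0.16999788 -0.34988061]
```

View pics/a.png

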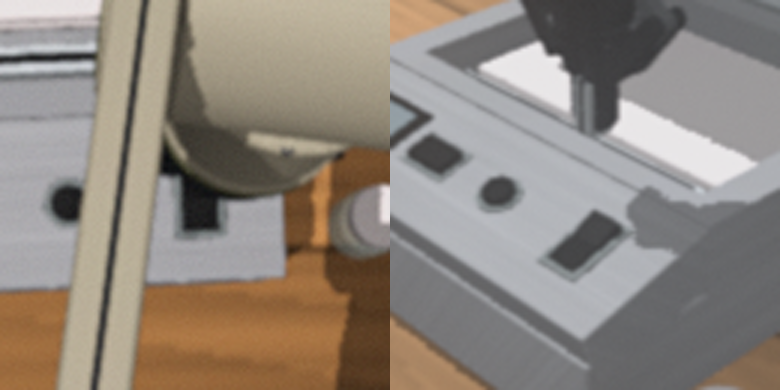

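The fingertips sit above the rocker at side-crop (593,130), and the rocker's far end is at (605,220). Pressing down now.

>>> arm_command(
  motion=[
    {"dx":0,"dy":0,"dz":-20,"yaw":0},
    {"dx":0,"dy":0,"dz":-32,"yaw":0},
    {"dx":0,"dy":0,"dz":-36,"yaw":0},
    {"dx":0,"dy":0,"dz":-38,"yaw":0},
    {"dx":0,"dy":0,"dz":-40,"yaw":0},
    {"dx":0,"dy":0,"dz":-42,"yaw":0},
    {"dx":0,"dy":0,"dz":-42,"yaw":0},
  ],
)

```text
time_s: 3.2
tcp_pos: [0.5111, -0.0247, 0.1324]
tool_rot: [-0.0, -0.016, 1.0, 0.0]
force: [0.4, -0.1, 0.9]
opening: 0.0003
```

>>> arm_command(
  motion=[
    {"dx":0,"dy":0,"dz":-1,"yaw":0},
    {"dx":0,"dy":0,"dz":-2,"yaw":0},
    {"dx":0,"dy":0,"dz":-2,"yaw":0},
  ],
)

```text
time_s: 3.58
tcp_pos: [0.511, -0.0246, 0.1303]
tool_rot: [-0.0, -0.016, 1.0, 0.0]
force: [-0.2, 0.2, 0.5]
opening: 0.0
```

>>> arm_command(
  motion=[
    {"dx":0,"dy":0,"dz":-1,"yaw":0},
    {"dx":0,"dy":0,"dz":-2,"yaw":0},
    {"dx":0,"dy":0,"dz":-2,"yaw":0},
  ],
)

```text
time_s: 3.95
tcp_pos: [0.5109, -0.0246, 0.1282]
tool_rot: [-0.0, -0.016, 1.0, 0.0]
force: [-0.4, 0.4, -0.1]
opening: -0.0
```

```bash
python3 two.py b "[(300,240),(283,205)]"; python3 - <<'E'
from h import *
s=bot.snapshot("side"); print(proj(s,bot.get_state()["tcp_pos"]))
E
```

```text
4.05 [ 0.51099905 -0.0246053   0.1283442 ] [-0.39059519 -0.21787631  0.60286247]
[286.62814541 217.68526407]
```

View pics/b.png

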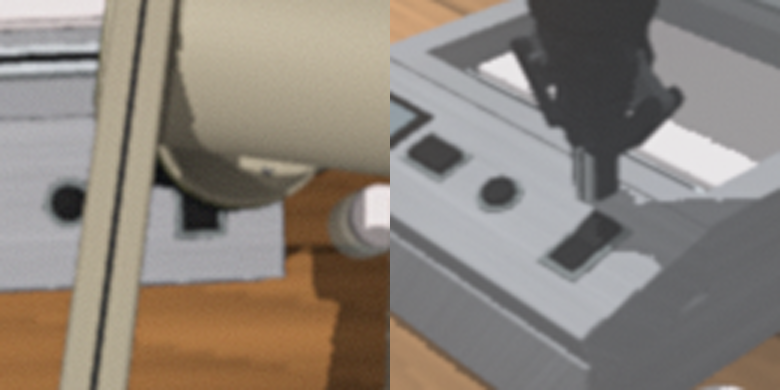

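```bash
python3 - <<'E'
from h import *
from fit import *
s=bot.snapshot("wrist"); print(s["xyz"],s["orientation"],s["mtx"][0]); p=np.load("pose.npy")
im=s["color"][:,:,::-1].copy(); cv2.imwrite("pics/w.png",im)
print("tcp",proj(s,bot.get_state()["tcp_pos"]),[ (k,proj(s,world(p,local(*a))).round()) for k,a in dict(far=(-.125,.0085,.016),stop=(-.04,.008),key=(.03,.008)).items()])
E
```

```text
[ 0.42758983 -0.0280002   0.29734649] [ 0.68587011 -0.11587501 -0.11925558  0.7084725 ] [336.85052905   0.         279.73848293]
tcp [281.12468875 247.59187208] [('far', array([280., 262.])), ('stop', array([439., 232.])), ('key', array([570., 232.]))]
```

View pics/w.png

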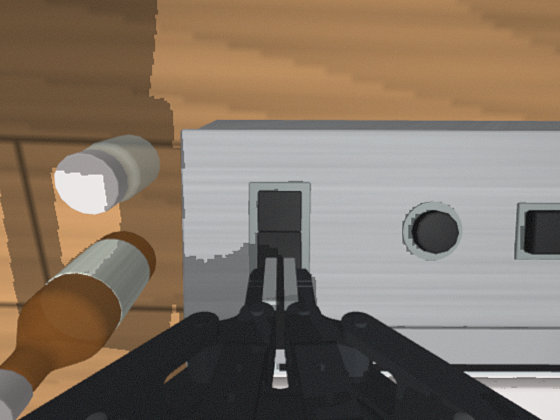

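The wrist view puts the fingers laterally over the rocker, tips at (281,258), with the rocker spanning x 258–301. The tips look about 10–20 mm above the reported TCP, so I'll keep going down until I feel force.

>>> arm_command(
  motion=[
    {"dx":0,"dy":0,"dz":-1,"yaw":0},
    {"dx":0,"dy":0,"dz":-2,"yaw":0},
    {"dx":0,"dy":0,"dz":-3,"yaw":0},
    {"dx":0,"dy":0,"dz":-3,"yaw":0},
  ],
)

```text
time_s: 4.65
tcp_pos: [0.5109, -0.0246, 0.1252]
tool_rot: [-0.0, -0.017, 1.0, 0.0]
force: [-0.6, 0.2, -0.0]
opening: 0.0001
```

>>> arm_command(
  motion=[
    {"dx":0,"dy":0,"dz":-1,"yaw":0},
    {"dx":0,"dy":0,"dz":-2,"yaw":0},
    {"dx":0,"dy":0,"dz":-3,"yaw":0},
    {"dx":0,"dy":0,"dz":-3,"yaw":0},
  ],
)

```text
time_s: 5.15
tcp_pos: [0.511, -0.0246, 0.1222]
tool_rot: [-0.0, -0.017, 1.0, 0.0]
force: [0.2, 0.5, -0.0]
opening: -0.0002
```

>>> arm_command(
  motion=[
    {"dx":0,"dy":0,"dz":-1,"yaw":0},
    {"dx":0,"dy":0,"dz":-2,"yaw":0},
    {"dx":0,"dy":0,"dz":-2,"yaw":0},
  ],
)

```text
time_s: 5.52
tcp_pos: [0.511, -0.0246, 0.1202]
tool_rot: [-0.0, -0.017, 1.0, 0.0]
force: [1.0, -0.6, 0.1]
opening: -0.0002
```

>>> arm_command(
  motion=[
    {"dx":0,"dy":0,"dz":-1,"yaw":0},
    {"dx":0,"dy":0,"dz":-2,"yaw":0},
    {"dx":0,"dy":0,"dz":-3,"yaw":0},
    {"dx":0,"dy":0,"dz":-3,"yaw":0},
  ],
)

```text
time_s: 6.02
tcp_pos: [0.511, -0.0246, 0.1173]
tool_rot: [-0.0, -0.016, 1.0, 0.0]
force: [0.2, 0.2, 0.2]
opening: -0.0
```

>>> arm_command(
  motion=[
    {"dx":0,"dy":0,"dz":-1,"yaw":0},
    {"dx":0,"dy":0,"dz":-2,"yaw":0},
    {"dx":0,"dy":0,"dz":-2,"yaw":0},
  ],
)

```text
time_s: 6.4
tcp_pos: [0.511, -0.0246, 0.1153]
tool_rot: [-0.0, -0.017, 1.0, 0.0]
force: [-0.2, -1.3, 0.6]
opening: -0.0002
```

```bash
python3 - <<'E'
from h import *
a=[]
for n,(u,v) in dict(wrist=(281,225),side=(283,205)).items():
    a.append(cv2.resize(bot.snapshot(n)["color"][v-65:v+65,u-65:u+65,::-1],(390,390),interpolation=cv2.INTER_CUBIC))
cv2.imwrite("pics/c.png",np.hstack(a)); print(bot.get_state()["force"],bot.get_state()["tcp_pos"])
E
```

```text
[-1.18401399  1.05067943 -0.8888193 ] [ 0.51105324 -0.02462309  0.11538564]
```

View pics/c.png

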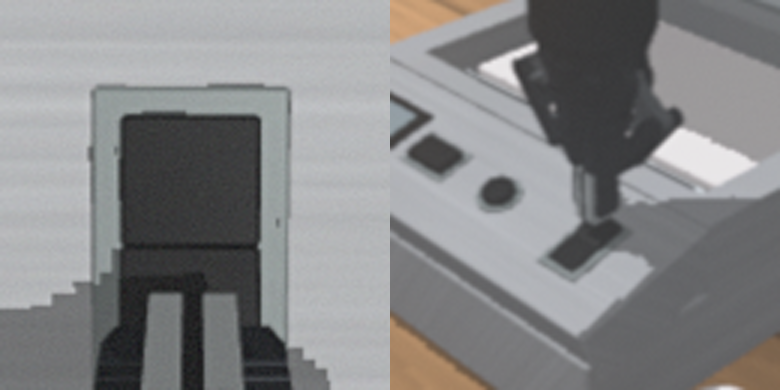

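The tips are now just above the far wing (side crop (600,218)), so the real tip is about 20 mm higher than the reported TCP. Continuing down.

>>> arm_command(
  motion=[
    {"dx":0,"dy":0,"dz":-1,"yaw":0},
    {"dx":0,"dy":0,"dz":-2,"yaw":0},
    {"dx":0,"dy":0,"dz":-2,"yaw":0},
  ],
)

```text
time_s: 6.88
tcp_pos: [0.511, -0.0246, 0.1132]
tool_rot: [-0.0, -0.017, 1.0, 0.0]
force: [-0.2, -0.2, -0.1]
opening: 0.0002
```

>>> arm_command(
  motion=[
    {"dx":0,"dy":0,"dz":-1,"yaw":0},
    {"dx":0,"dy":0,"dz":-2,"yaw":0},
    {"dx":0,"dy":0,"dz":-2,"yaw":0},
  ],
)

```text
time_s: 7.25
tcp_pos: [0.5113, -0.0247, 0.1116]
tool_rot: [0.0, -0.017, 1.0, -0.0]
force: [-0.4, 0.3, 2.4]
opening: -0.0003
```

>>> arm_command(
  motion=[
    {"dx":0,"dy":0,"dz":-1,"yaw":0},
    {"dx":0,"dy":0,"dz":-2,"yaw":0},
    {"dx":0,"dy":0,"dz":-2,"yaw":0},
  ],
)

```text
time_s: 7.62
tcp_pos: [0.5111, -0.0246, 0.1093]
tool_rot: [-0.0, -0.016, 1.0, -0.0]
force: [-0.0, -0.2, 2.2]
opening: -0.0
```

>>> arm_command(
  motion=[
    {"dx":0,"dy":0,"dz":-1,"yaw":0},
    {"dx":0,"dy":0,"dz":-2,"yaw":0},
    {"dx":0,"dy":0,"dz":-2,"yaw":0},
  ],
)

```text
time_s: 8.0
tcp_pos: [0.511, -0.0246, 0.1073]
tool_rot: [-0.0, -0.017, 1.0, 0.0]
force: [0.9, -0.4, 2.2]
opening: -0.0002
```

>>> arm_command(
  motion=[
    {"dx":0,"dy":0,"dz":-1,"yaw":0},
    {"dx":0,"dy":0,"dz":-2,"yaw":0},
    {"dx":0,"dy":0,"dz":-2,"yaw":0},
  ],
)

```text
time_s: 8.38
tcp_pos: [0.5113, -0.0246, 0.1063]
tool_rot: [0.0, -0.016, 1.0, -0.0]
force: [-2.4, 0.5, 9.4]
opening: -0.0001
```

>>> arm_command(
  motion=[
    {"dx":0,"dy":0,"dz":-1,"yaw":0},
    {"dx":0,"dy":0,"dz":-1,"yaw":0},
    {"dx":0,"dy":0,"dz":-1,"yaw":0},
  ],
)

```text
time_s: 8.75
tcp_pos: [0.5114, -0.0247, 0.1061]
tool_rot: [0.0, -0.017, 1.0, -0.0]
force: [-5.4, 0.9, 15.0]
opening: 0.0003
```

>>> arm_command(
  motion=[
    {"dx":0,"dy":0,"dz":30,"yaw":0},
    {"dx":0,"dy":0,"dz":60,"yaw":0},
    {"dx":-10,"dy":50,"dz":60,"yaw":0},
    {"dx":-16,"dy":100,"dz":60,"yaw":0},
    {"dx":-16,"dy":154,"dz":60,"yaw":0},
    {"dx":-16,"dy":154,"dz":30,"yaw":0},
    {"dx":-16,"dy":154,"dz":17,"yaw":0},
    {"dx":-16,"dy":154,"dz":17,"yaw":0},
  ],
)

```text
time_s: 9.75
tcp_pos: [0.4937, 0.1286, 0.1198]
tool_rot: [-0.002, -0.016, 1.0, -0.0]
force: [0.6, -0.8, 0.2]
opening: -0.0003
```

```bash
python3 - <<'E'
from h import *
a=[]
for n,(u,v) in dict(wrist=(281,225),side=(265,205)).items():
    a.append(cv2.resize(bot.snapshot(n)["color"][v-65:v+65,u-65:u+65,::-1],(390,390),interpolation=cv2.INTER_CUBIC))
cv2.imwrite("pics/d.png",np.hstack(a)); print(bot.get_state()["force"],bot.get_state()["tcp_pos"])
E
```

```text
[-0.25936041  0.00163873  0.82212525] [0.49533196 0.12870002 0.12187678]
```

View pics/d.png

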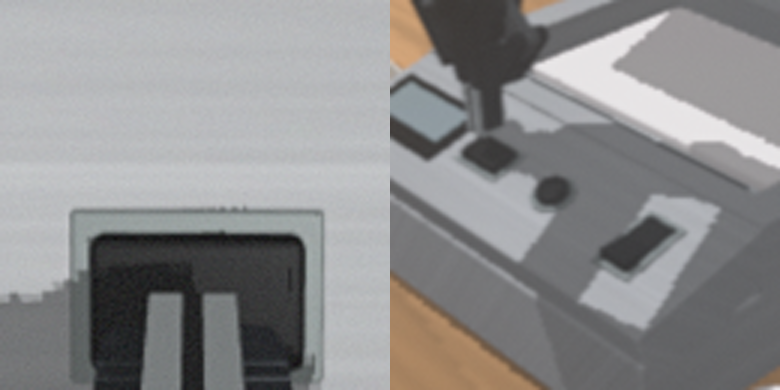

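The fingers are centred over the program key in the wrist crop, (193,300) inside the key's 90–305 span. In the side view the rocker now shows its near end raised. Pressing the key.

>>> arm_command(
  motion=[
    {"dx":0,"dy":0,"dz":-5,"yaw":0},
    {"dx":0,"dy":0,"dz":-9,"yaw":0},
    {"dx":0,"dy":0,"dz":-12,"yaw":0},
    {"dx":0,"dy":0,"dz":-14,"yaw":0},
    {"dx":0,"dy":0,"dz":-15,"yaw":0},
    {"dx":0,"dy":0,"dz":-15,"yaw":0},
  ],
)

```text
time_s: 10.6
tcp_pos: [0.4952, 0.1293, 0.1066]
tool_rot: [0.0, -0.017, 1.0, -0.0]
force: [0.1, -1.0, 2.3]
opening: 0.0
```

>>> arm_command(
  motion=[
    {"dx":0,"dy":0,"dz":-1,"yaw":0},
    {"dx":0,"dy":0,"dz":-2,"yaw":0},
    {"dx":0,"dy":0,"dz":-2,"yaw":0},
  ],
)

```text
time_s: 10.98
tcp_pos: [0.4956, 0.1294, 0.1048]
tool_rot: [0.001, -0.016, 1.0, 0.0]
force: [1.4, -0.8, 3.7]
opening: -0.0002
```

>>> arm_command(
  motion=[
    {"dx":0,"dy":0,"dz":-1,"yaw":0},
    {"dx":0,"dy":0,"dz":-2,"yaw":0},
    {"dx":0,"dy":0,"dz":-2,"yaw":0},
  ],
)

```text
time_s: 11.35
tcp_pos: [0.4955, 0.1295, 0.1027]
tool_rot: [0.0, -0.017, 1.0, 0.0]
force: [1.7, -0.9, 4.7]
opening: -0.0
```

>>> arm_command(
  motion=[
    {"dx":0,"dy":0,"dz":-1,"yaw":0},
    {"dx":0,"dy":0,"dz":-2,"yaw":0},
    {"dx":0,"dy":0,"dz":-2,"yaw":0},
  ],
)

```text
time_s: 11.72
tcp_pos: [0.4958, 0.1295, 0.102]
tool_rot: [0.001, -0.017, 1.0, 0.0]
force: [-1.4, -1.4, 13.5]
opening: -0.0
```

The key bottomed at 13.5 N. Releasing it and moving to above the rim.

>>> arm_command(
  motion=[
    {"dx":0,"dy":0,"dz":20,"yaw":0},
    {"dx":0,"dy":0,"dz":70,"yaw":0},
    {"dx":-5,"dy":0,"dz":125,"yaw":0},
    {"dx":-5,"dy":-5,"dz":180,"yaw":0},
    {"dx":-5,"dy":-15,"dz":235,"yaw":0},
    {"dx":15,"dy":-25,"dz":265,"yaw":0},
    {"dx":65,"dy":-25,"dz":265,"yaw":0},
    {"dx":115,"dy":-25,"dz":265,"yaw":0},
    {"dx":145,"dy":-25,"dz":260,"yaw":0},
    {"dx":145,"dy":-25,"dz":240,"yaw":0},
    {"dx":145,"dy":-25,"dz":240,"yaw":0},
    {"dx":145,"dy":-25,"dz":240,"yaw":0},
  ],
)

```text
time_s: 13.22
tcp_pos: [0.6396, 0.1045, 0.3406]
tool_rot: [-0.0, -0.017, 1.0, 0.0]
force: [-0.2, -0.5, 0.6]
opening: 0.0
```

```bash
python3 - <<'E'
from h import *
a=[]
for n,(u,v) in dict(wrist=(280,210),side=(300,125)).items():
    a.append(cv2.resize(bot.snapshot(n)["color"][v-97:v+97,u-97:u+97,::-1],(390,390),interpolation=cv2.INTER_CUBIC))
cv2.imwrite("pics/e.png",np.hstack(a)); print(bot.get_state()["force"],bot.get_state()["tcp_pos"])
E
```

```text
[-0.48966003 -0.56948152  0.73507399] [0.63996614 0.10451622 0.3417996 ]
```

View pics/e.png

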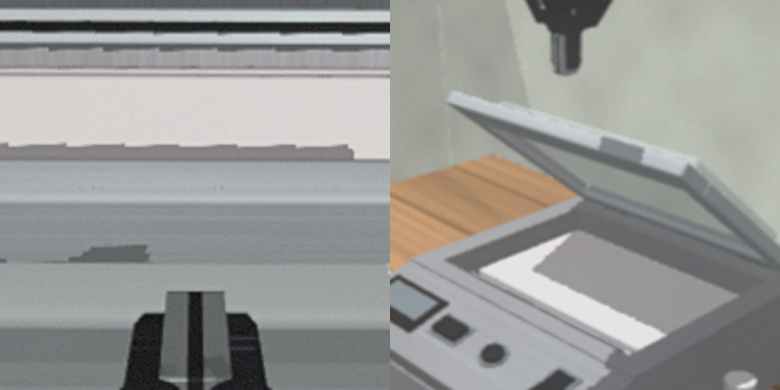

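```bash
python3 - <<'E'
from h import *
s=bot.snapshot("wrist"); t=np.array(bot.get_state()["tcp_pos"])
f=lambda p:((proj(s,p)-[183,113])*390/194).round()
print(f(t),f(t+[0,0,.024]),"rim mid",f([.6402,.104,.3125]),"front top edge",f([.623,.104,.326]),"rear",f([.6402+.018,.104,.3125-.0145]), [ (z,f([t[0],t[1],z])) for z in(.31,.3125,.32)])
E
```

```text
[197. 271.] [197. 315.] rim mid [195. 230.] front top edge [197. 193.] rear [194. 261.] [(0.31, array([197., 226.])), (0.3125, array([197., 229.])), (0.32, array([197., 239.]))]
```

The wrist view shows the rim's top face at crop rows 205–262, and the vertical drop lands at about row 230, which is mid-rim. Lowering onto it.

>>> arm_command(
  motion=[
    {"dx":0,"dy":0,"dz":-18,"yaw":0},
    {"dx":0,"dy":0,"dz":-32,"yaw":0},
    {"dx":0,"dy":0,"dz":-36,"yaw":0},
    {"dx":0,"dy":0,"dz":-40,"yaw":0},
    {"dx":0,"dy":0,"dz":-44,"yaw":0},
    {"dx":-1,"dy":0,"dz":-48,"yaw":0},
    {"dx":-1,"dy":0,"dz":-48,"yaw":0},
  ],
)

```text
time_s: 14.25
tcp_pos: [0.6393, 0.1044, 0.2928]
tool_rot: [0.001, -0.016, 1.0, 0.0]
force: [0.0, -0.4, -0.2]
opening: -0.0
```

>>> arm_command(
  motion=[
    {"dx":0,"dy":0,"dz":-3,"yaw":0},
    {"dx":-1,"dy":0,"dz":-6,"yaw":0},
    {"dx":-3,"dy":0,"dz":-9,"yaw":0},
    {"dx":-3,"dy":0,"dz":-9,"yaw":0},
  ],
)

```text
time_s: 14.75
tcp_pos: [0.6365, 0.1044, 0.2846]
tool_rot: [0.001, -0.016, 1.0, 0.0]
force: [0.8, 0.3, 5.9]
opening: 0.0001
```

>>> arm_command(
  motion=[
    {"dx":-4,"dy":0,"dz":-5,"yaw":0},
    {"dx":-8,"dy":0,"dz":-10,"yaw":0},
    {"dx":-12,"dy":0,"dz":-16,"yaw":0},
    {"dx":-16,"dy":0,"dz":-21,"yaw":0},
    {"dx":-20,"dy":0,"dz":-26,"yaw":0},
    {"dx":-24,"dy":0,"dz":-32,"yaw":0},
    {"dx":-27,"dy":0,"dz":-38,"yaw":0},
    {"dx":-30,"dy":0,"dz":-44,"yaw":0},
    {"dx":-33,"dy":0,"dz":-50,"yaw":0},
    {"dx":-36,"dy":0,"dz":-55,"yaw":0},
    {"dx":-39,"dy":0,"dz":-61,"yaw":0},
    {"dx":-42,"dy":0,"dz":-67,"yaw":0},
    {"dx":-42,"dy":0,"dz":-67,"yaw":0},
  ],
)

```text
time_s: 16.38
tcp_pos: [0.5951, 0.1035, 0.2177]
tool_rot: [0.002, -0.016, 1.0, -0.001]
force: [1.9, -3.0, 5.9]
opening: -0.0002
```

```bash
python3 two.py f "[(230,150),(300,140)]"
```

```text
16.475 [0.59527149 0.10354163 0.21804408] [ 2.01403714 -3.70874928  6.41244247]
```

View pics/f.png

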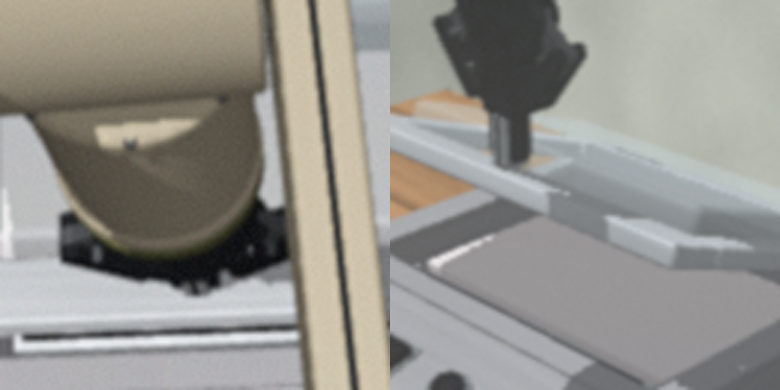

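The fingers sit on the rim (side crop (510,160)) and the lid is about half closed. Continuing along the arc.

>>> arm_command(
  motion=[
    {"dx":-2,"dy":-1,"dz":-6,"yaw":0},
    {"dx":-4,"dy":-1,"dz":-12,"yaw":0},
    {"dx":-6,"dy":-1,"dz":-18,"yaw":0},
    {"dx":-8,"dy":-2,"dz":-24,"yaw":0},
    {"dx":-10,"dy":-2,"dz":-30,"yaw":0},
    {"dx":-12,"dy":-2,"dz":-35,"yaw":0},
    {"dx":-14,"dy":-2,"dz":-41,"yaw":0},
    {"dx":-15,"dy":-2,"dz":-47,"yaw":0},
    {"dx":-16,"dy":-2,"dz":-53,"yaw":0},
    {"dx":-17,"dy":-2,"dz":-59,"yaw":0},
    {"dx":-18,"dy":-2,"dz":-65,"yaw":0},
    {"dx":-19,"dy":-2,"dz":-71,"yaw":0},
    {"dx":-19,"dy":-2,"dz":-75,"yaw":0},
    {"dx":-19,"dy":-2,"dz":-75,"yaw":0},
  ],
)

```text
time_s: 18.23
tcp_pos: [0.5753, 0.1028, 0.1427]
tool_rot: [0.0, -0.017, 1.0, 0.0]
force: [-4.2, 1.3, 9.8]
opening: -0.0001
```

>>> arm_command(
  motion=[
    {"dx":0,"dy":0,"dz":-3,"yaw":0},
    {"dx":-1,"dy":0,"dz":-6,"yaw":0},
    {"dx":-1,"dy":0,"dz":-9,"yaw":0},
    {"dx":-1,"dy":0,"dz":-11,"yaw":0},
    {"dx":-1,"dy":0,"dz":-11,"yaw":0},
  ],
)

```text
time_s: 18.85
tcp_pos: [0.5743, 0.1028, 0.1319]
tool_rot: [0.0, -0.017, 1.0, 0.0]
force: [-5.3, 0.5, 9.2]
opening: -0.0003
```

>>> arm_command(
  motion=[
    {"dx":0,"dy":0,"dz":-1,"yaw":0},
    {"dx":0,"dy":0,"dz":-2,"yaw":0},
    {"dx":0,"dy":0,"dz":-2,"yaw":0},
  ],
)

```text
time_s: 19.23
tcp_pos: [0.5741, 0.1028, 0.1301]
tool_rot: [0.0, -0.017, 1.0, 0.0]
force: [-5.9, 0.9, 12.0]
opening: -0.0001
```

>>> arm_command(
  motion=[
    {"dx":0,"dy":0,"dz":-1,"yaw":0},
    {"dx":0,"dy":0,"dz":-2,"yaw":0},
    {"dx":0,"dy":0,"dz":-2,"yaw":0},
  ],
)

```text
time_s: 19.6
tcp_pos: [0.5742, 0.1028, 0.1298]
tool_rot: [0.001, -0.017, 1.0, 0.0]
force: [-13.0, -0.4, 23.0]
opening: 0.0004
```

>>> arm_command(
  motion=[
    {"dx":0,"dy":0,"dz":-1,"yaw":0},
    {"dx":0,"dy":0,"dz":-2,"yaw":0},
    {"dx":0,"dy":0,"dz":-2,"yaw":0},
  ],
)

```text
time_s: 19.98
tcp_pos: [0.5743, 0.1028, 0.1295]
tool_rot: [0.001, -0.017, 1.0, 0.0]
force: [-19.3, -0.6, 34.2]
opening: -0.0
```

>>> arm_command(
  motion=[
    {"dx":-1,"dy":0,"dz":0,"yaw":0},
    {"dx":-2,"dy":0,"dz":1,"yaw":0},
    {"dx":-2,"dy":0,"dz":1,"yaw":0},
    {"dx":-2,"dy":0,"dz":1,"yaw":0},
  ],
)

```text
time_s: 20.48
tcp_pos: [0.5742, 0.1028, 0.1298]
tool_rot: [0.003, -0.017, 1.0, 0.0]
force: [-5.3, 0.3, 20.7]
opening: -0.0001
```

```bash
python3 - <<'E'
from h import *
s=bot.snapshot("side"); cv2.imwrite("pics/g.png",cv2.resize(s["color"][100:310,150:430,::-1],(784,588),interpolation=cv2.INTER_CUBIC)); st=bot.get_state(); print(st["force"],st["tcp_pos"],st["time_s"])
E
```

```text
[-5.14436437  0.38292484 22.19043689] [0.57426264 0.10279422 0.12980772] 20.525
```

View pics/g.png

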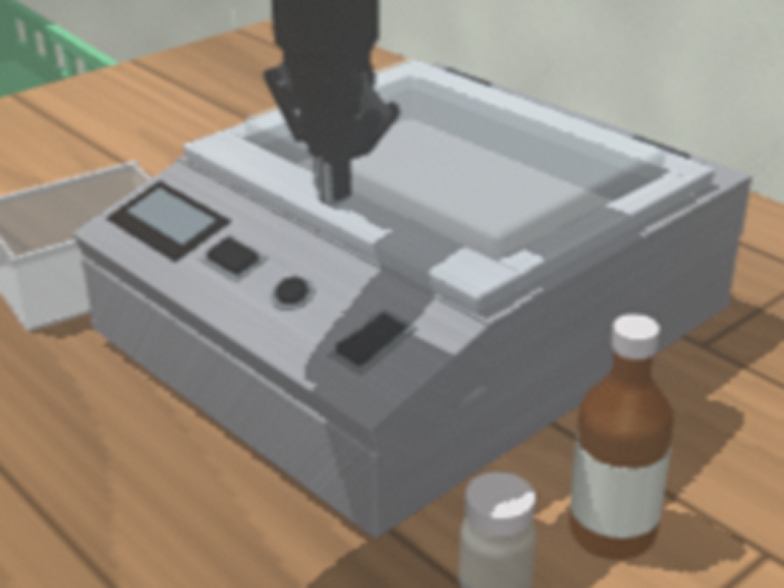

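The lid lies flat on the deck with the fingers on its rim at (335,195). The rocker is tipped on at (375,340), and the tub, bottle and jar stand where they were. Handing in.

```bash
python3 -c "
from plant import bot
print(bot.finish_job()); print(bot.get_state()['force'])"
```

```text
the job is handed in; nothing more can be done
None
the job is handed in; nothing more can be done
```

I ran all three steps in order and handed the job in at about 20.5 s with the fingers still holding the lid shut. The system gave no verdict.

- **Rocker switch:** I pressed the far end down to its stop. It tipped over about 5.5 mm of travel, then held firm at 15 N, and later pictures show it on.
- **Program key:** I pressed it until it bottomed at 13.5 N, then let it go. I didn't measure it coming back out, but nothing touched it afterwards.
- **Lid:** I pushed the rim down along its arc to the stop. The reported height changed only 0.3 mm when the force went from 20 to 34 N. I then eased off and handed in at about 22 N downward, against the 11 N needed to hold it shut.
- **Stop key and loose items:** I never touched the stop key. The tub, bottle and jar look unmoved in the last side picture, but I checked that by eye only.

**One disagreement:** the finger tips really sat about 23–25 mm above the reported TCP. I noticed this when the first press on the switch met no resistance, and from then on I went by contact force. Forces and pictures otherwise agreed.

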